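Prime and crank the engine from the bench start set

ROBOT

A 6-joint arm with a two-finger parallel gripper is mounted at the origin on the work surface. World frame = base frame: x ahead of the robot, y to its left, z up, the work surface at z = 0. Lengths are in mm, angles in rad, forces in N, time in s.
With the tool pointing down it reaches from about 350 to 775 mm from the base axis. Payload 7.3 kg.
Tool frame: the origin (TCP) lies midway between the tips of the shut fingers; the grasp point (between the pads) lies 19 mm behind it; z points along the fingers, y is the direction in which the jaws open and shut (so a half turn about z gives the same grasp; the last joint's range is limited). The gripper opens to 92 mm and grips with 3 to 60 N. Pads are 19 mm wide; open, the fingers measure 130 mm over their backs; the gripper's body (75 mm by 190 mm) begins 47 mm behind the grasp point.
Start: joints at [0.963, 0.342, 1.524, -0, 1.275, -0.146], TCP at [233.908, 470.034, 226.741] pointing down, gripper open.
Joint ranges: [-2.53, 2.53], [-0.77, 2.02], [0.04, 2.7], [-1, 4.14], [0.28, 2.66], [-3.11, 3.11]. Speed limits (rad/s): [2.57, 2.57, 3.14, 3.14, 3.14, 3.14].

INTERFACE

Orientations are given as [roll, pitch, yaw] about the fixed x, y, z axes, in that order (R = Rz(yaw) Ry(pitch) Rx(roll)).
In Python, from plant import sensors, imaging, ticket gives the robot as it stands. The module is installed in compiled form; this text tells all that it offers.
- The arm moves only by the tool arm_command, never from a script. Its argument "increments" is one flat list of numbers, 5 for each row, row after row: the closure, from 0 (fully open) to 1 (shut), then the shift along the tool's x, y, z in mm, then the turn about the tool's z in degrees. In form: [hand, dx, dy, dz, spin, hand, dx, dy, dz, spin, ...]. A call has 1 to 20 rows; each row is the pose to reach, as a shift and turn from the pose commanded when the call began, along the tool's axes at that moment; what a row does not reach only later rows make up. A row lasts 1/8 s, in which the tool goes at most 62.5 mm and 10.7 degrees, less where a joint would pass 70% of its speed; a pose out of reach is approached as far as the arm can. A call with a gripper value outside its range is refused whole. The fingers move at their own pace and stop on an object; the grip force is fixed at half the most. Time passes only in rows, so rows that repeat a pose let the fingers close. It gives the time, the measured TCP pose, the force and the opening at its end, in the units of the state.
- sensors.get_obs(): the state, without advancing time (a new reading comes with each control period).
- imaging.capture(name): name is "scene" or "top" or "wrist"; returns the picture (384x512x3 uint8, blue, green, red); there is no depth.
- imaging.calibration(name): a dict with "fx", "fy", "cx", "cy" (pixels), "D" ([k1, k2, p1, p2, k3] as OpenCV has them; the pictures are not rectified), "world_to_cam" (4x4, takes a point from world to camera coordinates); the wrist camera has in their place "hand_eye" (4x4, takes a point from camera to tool coordinates, whose origin is the TCP and whose axes are the flange's). Camera axes: x right, y down, z forward; pixel columns grow to the right and rows downward; lengths in mm; the calibration is good to about 2 mm. A picture is of the moment at which its call begins: read the wrist's pose just before it. calibration takes no time and is no camera call.
- ticket.close_job(): hands the job in, once; it reports no verdict.
The state is a dict: "time": time; "joint_positions": joint angles; "dq": joint speeds; "tau": joint torques, N m; "tool_pos": TCP position; "tcp_rot": TCP orientation; "contact_force": force on the tool from outside, world axes, zero at the start; "moment": the same for the moment, N m; "grip_width": finger opening in mm.
Only numpy, scipy, OpenCV 4.12 (cv2) and the standard library are available. Lean on these libraries where they do the work, as an engineer would, in place of code of your own. Each camera call takes 0.05 s, during which the arm holds its last target. There are 200 camera calls.

TASK

Prime the engine: draw the round primer knob straight out of its sloping panel until the groove on its stem is level with the brass bezel, keep it there for about a second without pulling it further out, and let it return fully home. Then turn the wing switch on the other box clockwise to its stop against the spring, hold it there for a good second, and let go so that it springs back. Leave everything else on the bench where it is.

Things in the scene. Friction and masses are not known exactly. Their poses are not given: they have to be found in the camera images.
- start_box: Fixed grey wedge-shaped box, 136 mm wide (y), 130 mm deep (x) on a 160 mm deep flange, 40 mm high in front, 115 mm at the back. Origin under its centre; x from front to back, z up. Its top panel slopes at 30 degrees, facing front (-x) and up; in its middle, 78 mm above the origin, stands the wing switch. A flat dial and two lamps (7 mm high) lie above the switch. It faces the robot's right.
- switch_grip (a point): Grip point on the wing switch's axis, 33 mm out from the panel. z: panel's outward normal, the turning axis; x: along the wing, which points up the slope at rest; y: across it; turns with the switch. The wing is a black bar 44 mm long (x), 11 mm thick (y), from 10 to 43 mm above the panel, over a disc 34 mm wide and 10 mm high and a flat ring 42 mm wide.
- switch (a joint): Turn of the wing switch in rad, clockwise as seen facing the panel (negative about the point's z): 0 at rest, 1.05 (60 degrees) at the stop. A spring returns it to 0: about 0.07 N m at rest rising to 0.2 N m at the stop.
- primer_box: Fixed grey wedge-shaped box with the sizes, slope and axes of the start box; in the middle of its sloping panel, 78 mm above the origin, a brass bezel (28 mm wide, 8 mm high) from which the primer plunger comes out; a flat black plate 5 mm high lies above it on the slope. The two boxes may stand either way round, left or right. It too faces the robot's right.
- primer_grip (a point): Grip point on the axis of the primer's round black knob, 33 mm out from the panel when home; moves with it. z: panel's outward normal, the way to pull, 30 degrees from vertical; x: up the slope; y: level. Knob 34 mm wide, 21 mm thick (22 to 43 mm above the panel when home) on a 13 mm steel stem, with a dark groove 3 mm wide, 25 mm inside the bezel's outer face when home.
- primer (a joint): Pull of the primer plunger out of the panel in m: 0 fully home, 0.025 when the groove is level with the bezel's face, 0.045 at the end of its travel. A spring draws it home: 3 N at 0, 6 N at 0.025.
- bolt_tin: Open aluminium cup, 64 mm wide, 50 mm high, between the two boxes; origin under it. Leave alone.
- wrench: Steel wrench 150 mm long, lying beside the start box on its robot side. Leave alone.
- screwdriver: Screwdriver 150 mm long, black handle, lying beside the primer box on its robot side. Leave alone.
- spray_can: Can 64 mm wide, 150 mm high, standing behind and between the boxes; origin under it. Leave alone.
- hammer: Hammer 260 mm long lying at the right of the bench. Leave alone.
- disc: Reddish-brown grinding disc, 114 mm wide, 6 mm thick, lying at the left. Leave alone.
- jar: Amber glass jar, 72 mm wide, 90 mm high, standing at the right. Leave alone.
- bearing: Steel bearing ring, 62 mm wide, 18 mm high, lying at the left towards the back. Leave alone.

How it is judged (in metres and radians):
On the way, in this order (a step that is already met when the one before it is completed fails the run):
1. the primer knob is kept drawn out with its groove level with the bezel, within 6 mm (0.019 to 0.031 m), for 0.5 s (value of joint primer between 0.019 and 0.031 m), for 0.5 s.
2. the primer knob is back home, within 3 mm (value of joint primer below 0.003 m), for 0.2 s.
3. with the primer home (within 3 mm), the wing switch is held at its stop, within 0.1 rad (beyond 0.95 rad), for 0.6 s (value of joint switch above 0.95 rad and value of joint primer below 0.003 m), for 0.6 s.
At the end, for the whole second after the job is handed in: The wing switch has sprung back to rest (within 0.06 rad) and the primer knob is fully home (within 3 mm) and every bystander is within 30 mm of where it was (value of joint switch below 0.06 rad and value of joint primer below 0.003 m and distance of each of bolt_tin, wrench, screwdriver, spray_can, hammer, disc, jar, bearing from where it was at the start of the episode below 0.03 m); the robot touches nothing.
It fails at once if the primer is pulled more than 11 mm past the groove (beyond 0.036 m) (value of joint primer above 0.036 m).
It fails at once if a bystander is moved more than 30 mm (distance of any of bolt_tin, wrench, screwdriver, spray_can, hammer, disc, jar, bearing from where it was at the start of the episode above 0.03 m).
It also fails if it takes over 61 s, if anything falls off the work surface, if the arm or the gripper's body presses on something with over 40 N, if the wrist force passes 120 N, or if a joint passes its speed limit or range.

## Working session

There is one attempt and no reset: what is moved stays moved. The work goes in short steps, Python scripts to look and compute and a tool call to move; the robot and the scene stay as the last step left them, time stands still between calls to the robot, and variables do not carry over. Pictures are saved under pics/ and viewed, about 8 in all and at most 12, crops included, and the job is handed in when it is done.

Besides the shell and the picture viewer there is one more tool, called after "Request:" by a JSON object that holds its "name" and its "arguments". arm_command: Moves the arm, as the interface text tells. Its arguments: {"type":"object","properties":{"increments":{"type":"array","items":{"type":"number"}}},"required":["increments"]}

```bash
mkdir -p pics; python3 - <<'E'
from plant import sensors, imaging
import cv2,numpy as np
np.set_printoptions(precision=4,suppress=True)
o=sensors.get_obs();print(o)
for n in("scene","top","wrist"):
    cv2.imwrite(f"pics/{n}0.png",imaging.capture(n)); print(n,imaging.calibration(n))
E
```

```text
{'time': 0.0, 'joint_positions': array([ 0.963 ,  0.3427,  1.525 ,  0.    ,  1.2754, -0.146 ]), 'dq': array([-0.0004, -0.0016, -0.0011,  0.0006, -0.0006,  0.0009]), 'tau': array([ -0.0009, -43.1242, -24.4215,   0.0718,   0.0559,  -0.0002]), 'tool_pos': array([233.6447, 469.6801, 226.0457]), 'tcp_rot': array([-3.14  , -0.0002,  2.6798]), 'contact_force': array([ 0.4842,  0.9629, -0.3654]), 'moment': array([ 0.0239, -0.0278, -0.0187]), 'grip_width': 91.85423717273598}
scene {'fx': 411.60145619777967, 'fy': 411.60145619777967, 'cx': 255.36681616954257, 'cy': 194.44620907375412, 'D': array([-0.1013,  0.    ,  0.    ,  0.    ,  0.    ]), 'world_to_cam': array([[  -0.8244,    0.566 ,    0.0028,  458.0791],
       [   0.2972,    0.4371,   -0.8489,  -79.0094],
       [  -0.4817,   -0.699 ,   -0.5286, 1738.7647],
       [   0.    ,    0.    ,    0.    ,    1.    ]])}
top {'fx': 480.54090922997415, 'fy': 480.54090922997415, 'cx': 252.84736239071287, 'cy': 191.14394908432578, 'D': array([-0.0502,  0.    ,  0.    ,  0.    ,  0.    ]), 'world_to_cam': array([[   0.0181,   -0.9995,    0.024 ,  -21.7141],
       [  -0.9898,   -0.0213,   -0.1406,  546.848 ],
       [   0.141 ,   -0.0212,   -0.9898, 1368.5006],
       [   0.    ,    0.    ,    0.    ,    1.    ]])}
wrist {'fx': 320.45151595718477, 'fy': 320.45151595718477, 'cx': 256.09943098971365, 'cy': 195.23808930696245, 'D': array([-0.0789,  0.    ,  0.    ,  0.    ,  0.    ]), 'hand_eye': array([[   0.0003,   -0.9575,   -0.2885,   78.0738],
       [   1.    ,    0.0001,    0.0007,   -0.3368],
       [  -0.0006,   -0.2885,    0.9575, -160.331 ],
       [   0.    ,    0.    ,    0.    ,    1.    ]])}
```

View pics/scene0.png

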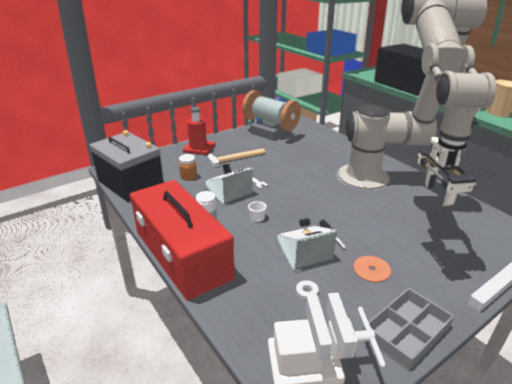

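View pics/top0.png

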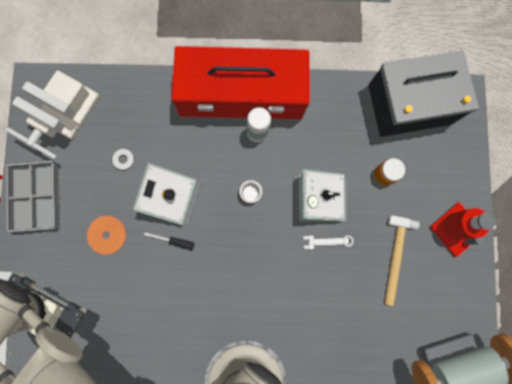

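```bash
python3 - <<'E'
import cv2,numpy as np
I=cv2.imread('pics/top0.png')
a=cv2.resize(I[155:235,125:205],None,fx=5,fy=5,interpolation=cv2.INTER_CUBIC)
b=cv2.resize(I[155:235,285:365],None,fx=5,fy=5,interpolation=cv2.INTER_CUBIC)
cv2.imwrite('pics/crop.png',np.hstack([a,b]))
E
cat > h.py <<'E'
import cv2,numpy as np
from plant import sensors,imaging
from scipy.spatial.transform import Rotation as R
np.set_printoptions(precision=2,suppress=True)
def tool():
    o=sensors.get_obs();return o['tool_pos'],R.from_euler('xyz',o['tcp_rot']).as_matrix()
def cam(n):
    c=imaging.calibration(n);K=np.array([[c['fx'],0,c['cx']],[0,c['fy'],c['cy']],[0,0,1]])
    if n=='wrist':
        p,M=tool();T=np.eye(4);T[:3,:3]=M;T[:3,3]=p;W=T@c['hand_eye']
    else: W=np.linalg.inv(c['world_to_cam'])
    return K,c['D'],W
def ray(C,uv,z):
    K,D,W=C
    u=cv2.undistortPoints(np.array(uv,float).reshape(-1,1,2),K,D).reshape(-1,2)
    d=np.c_[u,np.ones(len(u))]@W[:3,:3].T;o=W[:3,3]
    return o+d*((z-o[2])/d[:,2])[:,None]
def proj(C,P):
    K,D,W=C;V=np.linalg.inv(W)
    return cv2.projectPoints(np.array(P,float).reshape(-1,3),cv2.Rodrigues(V[:3,:3])[0],V[:3,3],K,D)[0].reshape(-1,2)
E
```

```text
(no output)
```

View pics/crop.png

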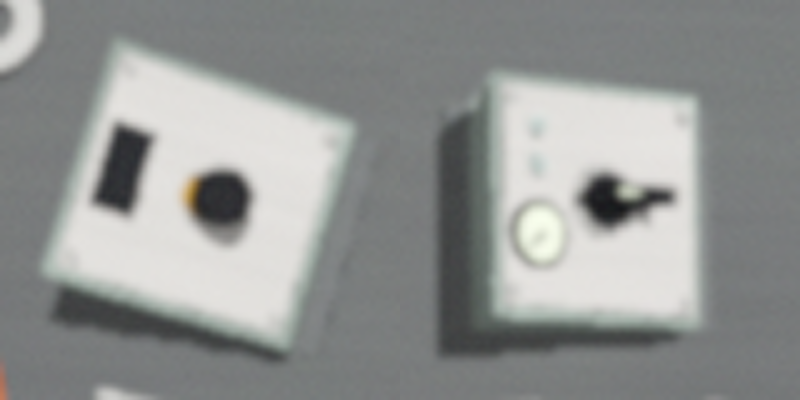

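```bash
python3 - <<'E'
from h import *
C=cam('top')
def px(c,x0): return [(x/5+x0-.4,y/5+155-.4) for x,y in c]
for nm,x0,hi,lo,k in (('primer',125,[(116,44),(46,272)],[(353,126),(288,350)],(219,197)),('start',285-80,[(492,77),(494,318)],[(696,98),(700,327)],(630,195))):
    H=ray(C,px(hi,x0),115);L=ray(C,px(lo,x0),40);print(nm,H,L)
    xd=H.mean(0)-L.mean(0);yd=H[0]-H[1]+L[0]-L[1];ctr=(H.mean(0)+L.mean(0))/2
    print('ctr',ctr,'depth',np.hypot(*xd[:2]),'yaw x',np.degrees(np.arctan2(xd[1],xd[0])),'yaw from edge',np.degrees(np.arctan2(yd[1],yd[0])),np.linalg.norm(yd[:2])/2)
    K=ray(C,px([k],x0),78+40*.866)[0];y=np.arctan2(xd[1],xd[0]);u=np.array([np.cos(y),np.sin(y)])
    print('axis pt at 40out',K,'-> panel foot',K[:2]+u*20)
E
```

```text
primer [[608.03 284.64 115.  ]
 [479.76 316.84 115.  ]] [[576.94 158.67  40.  ]
 [444.93 191.66  40.  ]]
ctr [527.42 237.95  77.5 ] depth 129.83010159122392 yaw x 75.29198013997978 yaw from edge -14.060564619821053 134.16400104789622
axis pt at 40out [523.67 223.98 112.64] -> panel foot [528.74 243.33]
start [[ 599.03 -148.36  115.  ]
 [ 464.03 -149.93  115.  ]] [[ 603.47 -279.21   40.  ]
 [ 467.66 -280.42   40.  ]]
ctr [ 533.55 -214.48   77.5 ] depth 130.73640588742356 yaw x 91.76919441223646 yaw from edge 0.5883855814767389 135.40854259719973
axis pt at 40out [ 534.42 -226.08  112.64] -> panel foot [ 533.8  -206.09]
```

```bash
cat >> h.py <<'E'
def delta(P,ydir):
    p,M=tool();d=M.T@(np.array(P,float)-p);a=np.degrees(np.arctan2(M[1,1],M[0,1]))
    s=(a-ydir+90)%180-90
    print('delta',d,'spin',s,'tcp',p)
E
python3 - <<'E'
from h import *
delta((523.5,224,200),-14.4)
E
```

```text
delta [-368.95  -90.88   26.25] spin 77.94026442291135 tcp [233.71 469.78 226.21]
```

Request:
{"name": "arm_command", "arguments": {"increments": [0,-369,-91,26,78,0,-369,-91,26,78,0,-369,-91,26,78,0,-369,-91,26,78,0,-369,-91,26,78,0,-369,-91,26,78,0,-369,-91,26,78,0,-369,-91,26,78,0,-369,-91,26,78,0,-369,-91,26,78,0,-369,-91,26,78,0,-369,-91,26,78]}}

```text
time: 1.65
tool_pos: [523.6, 224.3, 200.8]
tcp_rot: [3.141, -0.0, 1.319]
contact_force: [-0.0, 0.4, 0.6]
grip_width: 91.8
```

```bash
python3 - <<'E'
from h import *
print(sensors.get_obs())
C=cam('wrist');I=imaging.capture('wrist')
q=proj(C,[(523.5,223.5,106.6)]);print(q)
cv2.imwrite('pics/w1.png',I)
E
```

```text
{'time': 1.65, 'joint_positions': array([0.27, 0.44, 1.44, 0.  , 1.26, 0.52]), 'dq': array([-0.,  0., -0., -0.,  0.,  0.]), 'tau': array([ -0.01, -48.21, -24.3 ,   0.08,  -0.01,  -0.01]), 'tool_pos': array([523.59, 224.35, 200.81]), 'tcp_rot': array([ 3.14, -0.  ,  1.32]), 'contact_force': array([-0.  ,  0.36,  0.56]), 'moment': array([-0.13,  0.11, -0.02]), 'grip_width': 91.79076543606277}
[[256.2  197.64]]
```

View pics/w1.png

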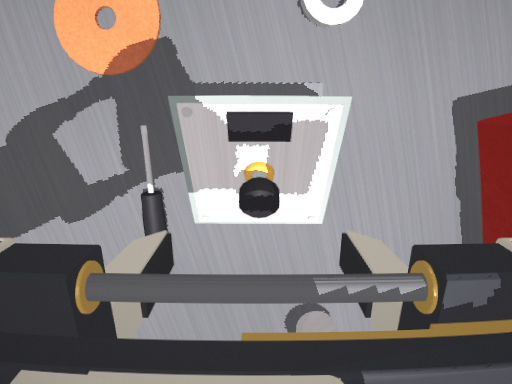

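Request:
{"name": "arm_command", "arguments": {"increments": [0,0,2.5,60,0,0,0,2.5,100,0,0,0,2.5,113,0,0,0,2.5,113,0,1,0,2.5,113,0,1,0,2.5,113,0,1,0,2.5,113,0,1,0,2.5,113,0,1,0,2.5,113,0,1,0,2.5,113,0,1,0,2.5,113,0,1,0,2.5,113,0]}}

```text
time: 3.2
tool_pos: [525.7, 223.6, 87.7]
tcp_rot: [-3.141, 0.0, 1.318]
contact_force: [-2.7, 0.7, 0.8]
grip_width: 32.8
```

```bash
python3 - <<'E'
from h import *
o=sensors.get_obs();print(o['tool_pos'],o['tcp_rot'],o['contact_force'],o['grip_width'])
I=imaging.capture('wrist')
cv2.imwrite('pics/w2.png',I)
E
```

```text
[525.75 223.6   87.68] [-3.14  0.    1.32] [-2.65  0.74  0.84] 32.75068661323291
```

View pics/w2.png

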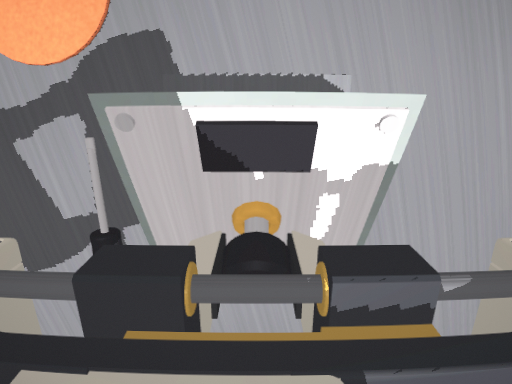

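```bash
python3 - <<'E'
from h import *
C=cam('wrist');p,M=tool()
P=ray(C,[(256,232)],105.6);u=M[:2,0]
print(P,'rim in tool',M.T@(P[0]-p),'expected foot',P[0,:2]-3.7*u,'grip pt',P[0,:2]-20.2*u)
P=ray(C,[(256,201.5)],78-.5*0+8*.866+7);print('bezel top',P,'foot',P[0,:2]-(14*.866-4)*u)
print(proj(C,[p-19*M[:,2]]))
E
```

```text
[[529.91 239.56 105.6 ]] rim in tool [ 16.49  -0.01 -17.91] expected foot [528.99 235.98] grip pt [524.87 220.  ]
bezel top [[532.64 250.23  91.93]] foot [530.61 242.36]
[[256.02 263.64]]
```

Request:
{"name": "arm_command", "arguments": {"increments": [1,-3,0,-5.2,0,1,-6,0,-10.4,0,1,-9,0,-15.6,0,1,-11,0,-19.1,0,1,-12.5,0,-21.7,0,1,-12.5,0,-21.7,0,1,-12.5,0,-21.7,0,1,-12.5,0,-21.7,0]}}

```text
time: 4.25
tool_pos: [522.7, 211.6, 109.2]
tcp_rot: [-3.141, 0.0, 1.318]
contact_force: [-2.0, 4.1, -5.4]
grip_width: 32.7
```

```bash
python3 - <<'E'
from h import *
o=sensors.get_obs();print(o['tool_pos'],o['tcp_rot'],o['contact_force'],o['grip_width'])
I=imaging.capture('wrist')
cv2.imwrite('pics/w3.png',cv2.resize(I[170:330,156:356],None,fx=3,fy=3,interpolation=cv2.INTER_CUBIC))
E
```

```text
[522.66 211.59 109.15] [-3.14  0.    1.32] [-2.    4.06 -5.45] 32.693927182709544
```

View pics/w3.png

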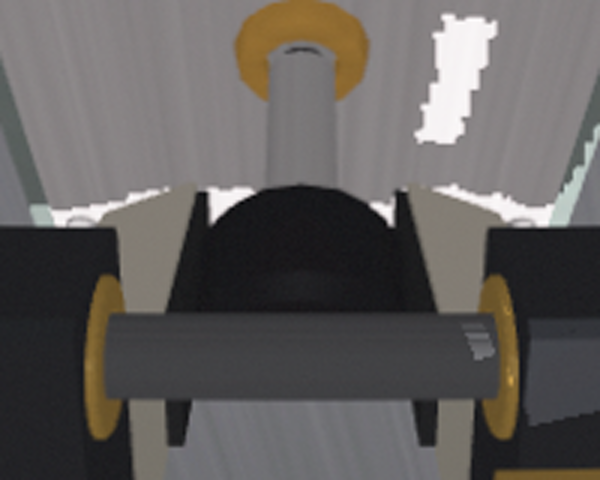

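Request:
{"name": "arm_command", "arguments": {"increments": [1,0,0,0,0,1,0,0,0,0,1,0,0,0,0,1,0,0,0,0,1,0,0,0,0,1,0,0,0,0,1,3,0,5.2,0,1,6,0,10.4,0,1,9,0,15.6,0,1,12.5,0,21.7,0,1,12.5,0,21.7,0,0,12.5,0,21.7,0,0,12.5,0,21.7,0,0,12.5,0,21.7,0,0,12.5,0,21.7,0,0,12.5,0,21.7,0,0,12.5,0,21.7,0,0,12.5,0,-40,0,0,12.5,0,-90,0,0,12.5,0,-90,0]}}

```text
time: 6.8
tool_pos: [528.3, 224.2, 204.0]
tcp_rot: [3.134, -0.005, 1.319]
contact_force: [0.8, -0.6, -0.3]
grip_width: 91.8
```

```bash
python3 - <<'E'
from h import *
o=sensors.get_obs();print(o['tool_pos'],o['tcp_rot'],o['contact_force'],o['grip_width'])
I=imaging.capture('wrist')
cv2.imwrite('pics/w4.png',I)
a=cv2.imread('pics/w1.png');d=np.abs(a.astype(int)-I).sum(2)[60:230,160:360];print(o['time'],d.mean(),(d>90).sum())
C=cam('wrist');m=(I.max(2)<60).astype(np.uint8);m[235:]=0
n,l,s,c=cv2.connectedComponentsWithStats(m)
print([(s[i],c[i]) for i in range(1,n) if s[i,4]>300])
m=(a.max(2)<60).astype(np.uint8);m[235:]=0
n,l,s,c=cv2.connectedComponentsWithStats(m)
print([(s[i],c[i]) for i in range(1,n) if s[i,4]>300])
delta((533,-226,190),0)
E
```

```text
[528.33 224.2  203.97] [ 3.13 -0.    1.32] [ 0.8  -0.65 -0.26] 91.80567393441285
6.8 51.19123529411765 5748
[(array([221, 123,  63,  19, 769], dtype=int32), array([253.96, 134.73])), (array([ 233,  179,   39,   32, 1002], dtype=int32), array([252.15, 195.74]))]
[(array([228, 123,  64,  18, 736], dtype=int32), array([262.82, 134.03])), (array([ 239,  178,   40,   35, 1044], dtype=int32), array([258.81, 195.8 ]))]
delta [-434.08  118.07   10.77] spin -14.450369374337924 tcp [526.94 223.8  201.26]
```

Request:
{"name": "arm_command", "arguments": {"increments": [0,-434,118,1,-15.5,0,-434,118,1,-15.5,0,-434,118,1,-15.5,0,-434,118,1,-15.5,0,-434,118,1,-15.5,0,-434,118,1,-15.5,0,-434,118,1,-15.5,0,-434,118,1,-15.5,0,-434,118,1,-15.5,0,-434,118,1,-15.5,0,-434,118,1,-15.5,0,-434,118,1,-15.5,0,-434,118,1,-15.5]}}

```text
time: 8.48
tool_pos: [532.2, -225.6, 198.6]
tcp_rot: [3.141, 0.0, 1.59]
contact_force: [0.7, 0.2, 0.5]
grip_width: 91.9
```

```bash
python3 - <<'E'
from h import *
o=sensors.get_obs();print(o['time'],o['tool_pos'],o['tcp_rot'])
C=cam('wrist');I=imaging.capture('wrist')
F=np.array([533.8,-212,78]);b=np.radians(91.2);u=np.array([np.cos(b),np.sin(b),0]);r=np.array([u[1],-u[0],0]);z=np.array([0,0,1])
for a in(-22,0,22): print(proj(C,[F+u*(.866*a-.5*43)+z*(a/2+.866*43)]))
cv2.imwrite('pics/w5.png',cv2.resize(I[40:280,90:430],None,fx=2,fy=2,interpolation=cv2.INTER_CUBIC))
E
```

```text
8.475 [ 532.19 -225.59  198.57] [3.14 0.   1.59]
[[258.36 226.78]]
[[258.47 210.04]]
[[258.59 191.07]]
```

View pics/w5.png

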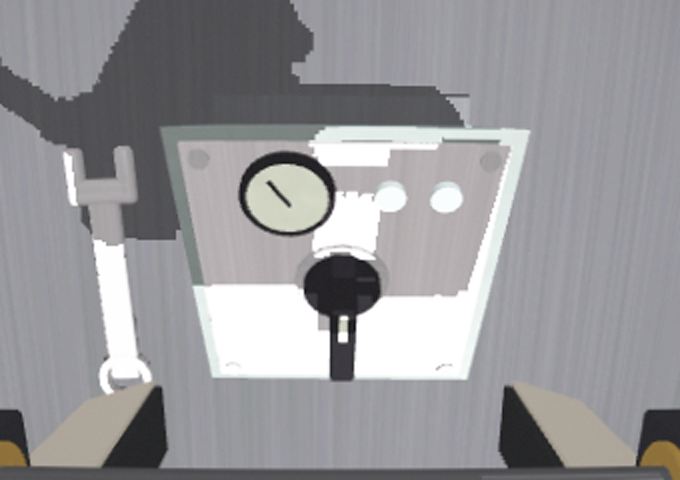

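```bash
python3 - <<'E'
from h import *
p,M=tool();F=np.array([535.8,-213.5,78]);b=np.radians(91.1);u=np.array([np.cos(b),np.sin(b),0]);r=np.array([u[1],-u[0],0]);z=np.array([0,0,1])
def wp(th,back=0,rr=16,o=26):
    th=np.radians(th);a=rr*np.cos(th)+5.5*np.sin(th);q=rr*np.sin(th)-5.5*np.cos(th)
    ph=np.arctan2(.866*np.sin(th),np.cos(th));d=np.cos(ph)*r-np.sin(ph)*u
    Q=F+u*(.866*a-.5*o)+r*q+z*(a/2+.866*o)
    return M.T@(Q+(46-back)*d-p),np.degrees(ph),Q
for t,k in((0,12),(0,0),(10,0),(20,0),(30,0),(40,0),(50,0),(60,0),(63,0)): print(t,k,*wp(t,k))
E
```

```text
0 12 [13.09 32.38 90.02] 0.0 [ 530.28 -212.75  108.52]
0 0 [13.1  44.38 90.03] 0.0 [ 530.28 -212.75  108.52]
10 0 [ 6.77 46.72 89.67] 8.681953100008956 [ 533.13 -212.08  108.87]
20 0 [ 0.06 48.06 89.57] 17.49475886488589 [ 536.07 -211.85  108.97]
30 0 [-6.95 48.27 89.73] 26.564378892794014 [ 539.01 -212.06  108.82]
40 0 [-14.12  47.17  90.13] 36.004415542679546 [ 541.86 -212.71  108.41]
50 0 [-21.24  44.62  90.78] 45.90384732919752 [ 544.53 -213.78  107.76]
60 0 [-27.98  40.52  91.65] 56.30915675018239 [ 546.94 -215.23  106.9 ]
63 0 [-29.87  38.98  91.95] 59.52886741472533 [ 547.6  -215.74  106.6 ]
```

Request:
{"name": "arm_command", "arguments": {"increments": [0,13,32,40,0,0,13,32,80,0,0,13,32,92,0,0,13,32,92,0,0,13,38,92,0,0,13,44.4,92,0,0,10,45.5,92,4.5,0,6.8,46.7,91.7,8.7,0,3.4,47.5,91.6,13,0,0,48,91.6,17.5,0,-3.5,48.2,91.6,22,0,-7,48.3,91.7,26.6,0,-7,48.3,91.7,26.6,0,-7,48.3,91.7,26.6]}}

```text
time: 10.28
tool_pos: [579.5, -232.3, 107.6]
tcp_rot: [-3.139, 0.001, 1.125]
contact_force: [-6.1, 0.3, 3.6]
grip_width: 91.6
```

```bash
python3 - <<'E'
from h import *
o=sensors.get_obs();print(o['time'],o['tool_pos'],o['tcp_rot'],o['contact_force'],o['moment'])
cv2.imwrite('pics/w6.png',imaging.capture('wrist'))
E
```

```text
10.275 [ 579.53 -232.33  107.6 ] [-3.14  0.    1.12] [-6.1   0.34  3.56] [0.04 1.2  0.07]
```

View pics/w6.png

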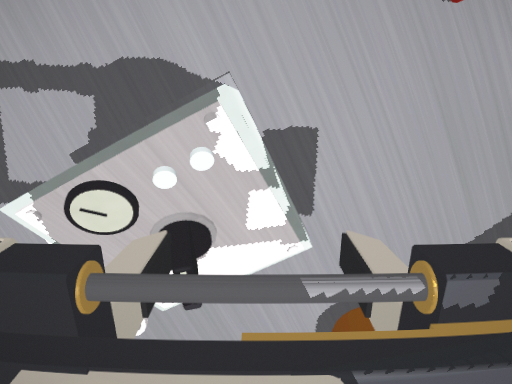

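Request:
{"name": "arm_command", "arguments": {"increments": [0,-3.4,1.2,0.2,4.5,0,-6.8,2.2,0.4,9.4,0,-10.6,2.7,0.7,14.3,0,-14.3,3,1,19.3,0,-18.4,2.8,1.4,24.5,0,-22.3,2.4,1.9,29.7,0,-22.3,2.4,1.9,29.7]}}

```text
time: 11.2
tool_pos: [571.9, -252.3, 105.6]
tcp_rot: [-3.138, 0.001, 0.605]
contact_force: [-5.3, 4.2, 4.5]
grip_width: 91.8
```

```bash
python3 - <<'E'
from h import *
o=sensors.get_obs();print(o['time'],o['tool_pos'],o['tcp_rot'],o['contact_force'],o['moment'])
cv2.imwrite('pics/w7.png',imaging.capture('wrist'))
E
```

```text
11.2 [ 571.89 -252.28  105.65] [-3.14  0.    0.61] [-5.29  4.15  4.5 ] [0.94 1.34 0.11]
```

View pics/w7.png

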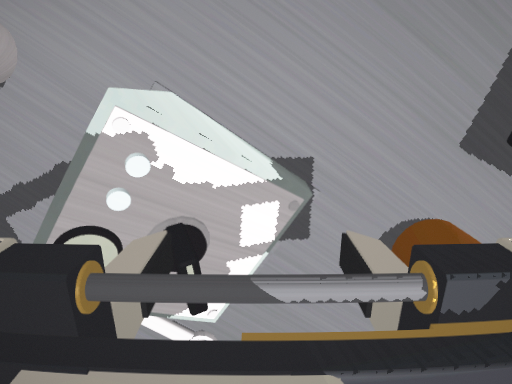

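Request:
{"name": "arm_command", "arguments": {"increments": [0,0,1,0,0,0,0,2,0,0,0,0,2,0,0]}}

```text
time: 11.62
tool_pos: [573.0, -253.1, 105.4]
tcp_rot: [-3.137, 0.001, 0.607]
contact_force: [-6.2, 7.5, 4.9]
grip_width: 91.8
```

Request:
{"name": "arm_command", "arguments": {"increments": [0,0,1,0,0,0,0,2,0,0,0,0,2,0,0]}}

```text
time: 12.0
tool_pos: [573.9, -253.9, 105.2]
tcp_rot: [-3.135, 0.001, 0.607]
contact_force: [-5.7, 9.4, 4.7]
grip_width: 92.2
```

Request:
{"name": "arm_command", "arguments": {"increments": [0,0,1,0,0,0,0,2,0,0,0,0,2,0,0,0,0,2,0,0]}}

```text
time: 12.5
tool_pos: [574.6, -254.5, 104.9]
tcp_rot: [-3.133, 0.001, 0.607]
contact_force: [-8.1, 12.2, 5.6]
grip_width: 92.0
```

```bash
python3 - <<'E'
from h import *
o=sensors.get_obs();print(o['time'],o['tool_pos'],o['tcp_rot'],o['contact_force'],o['moment'],o['grip_width'])
C=cam('wrist');I=imaging.capture('wrist');x0,y0=120,200
V=cv2.resize(I[y0:330,x0:290],None,fx=4,fy=4,interpolation=cv2.INTER_CUBIC)
F=np.array([535.8,-213.5,78]);b=np.radians(91.1);u=np.array([np.cos(b),np.sin(b),0]);r=np.array([u[1],-u[0],0]);z=np.array([0,0,1])
pt=lambda a,q,o:F+u*(.866*a-.5*o)+r*q+z*(a/2+.866*o)
for t,c in((45,(0,255,0)),(60,(0,0,255))):
    s=np.radians(t);k,m=np.cos(s),np.sin(s)
    P=[pt(x*k-y*m,x*m+y*k,43) for x,y in((-22,5.5),(-22,-5.5),(22,-5.5),(22,5.5))]
    q=(proj(C,P)-(x0,y0)+.5)*4;cv2.polylines(V,[q.astype(int)],True,c,1);print(t,q)
cv2.imwrite('pics/w8.png',V)
E
```

```text
12.5 [ 574.56 -254.5   104.87] [-3.13  0.    0.61] [-8.09 12.18  5.55] [ 2.2   1.56 -0.1 ] 92.01907770245559
45 [[339.65 431.26]
 [268.91 462.16]
 [177.75 267.24]
 [261.96 233.74]]
60 [[303.13 450.26]
 [228.75 469.65]
 [221.54 245.69]
 [307.35 228.68]]
```

View pics/w8.png

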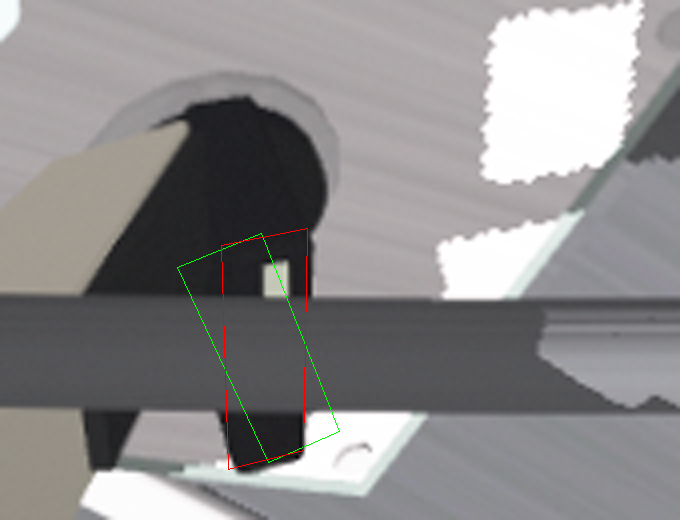

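Request:
{"name": "arm_command", "arguments": {"increments": [0,0,0.5,0,0,0,0,0.5,0,0,0,0,0.5,0,0,0,0,0.5,0,0,0,0,0.5,0,0,0,0,0.5,0,0,0,0,0.5,0,0,0,0,0.5,0,0,0,0,0.5,0,0]}}

```text
time: 13.68
tool_pos: [574.6, -254.6, 104.8]
tcp_rot: [-3.132, 0.001, 0.607]
contact_force: [-7.8, 12.9, 6.6]
grip_width: 91.9
```

Request:
{"name": "arm_command", "arguments": {"increments": [0,2,-6,0,-7,0,4,-11,0,-14,0,6,-17,-1,-21,0,8,-22,-1,-28,0,10,-28,-2,-35,0,12,-34,-2,-42,0,14,-39,-2,-49,0,15.7,-45,-2,-56,0,15.7,-45,-2,-56,0,15.7,-45,-50,-56,0,15.7,-45,-110,-56,0,15.7,-45,-150,-56,0,15.7,-45,-150,-56,0,15.7,-45,-150,-56,0,15.7,-45,-150,-56]}}

```text
time: 15.55
tool_pos: [563.5, -212.7, 253.3]
tcp_rot: [-3.139, -0.001, 1.583]
contact_force: [-0.4, 0.1, 0.4]
grip_width: 91.6
```

```bash
python3 - <<'E'
from h import *
o=sensors.get_obs();print(o['time'],o['tool_pos'],o['tcp_rot'],o['contact_force'])
I=imaging.capture('top');J=cv2.imread('pics/top0.png')
V=np.hstack([cv2.resize(x[100:310,85:415],None,fx=1.2,fy=1.2) for x in(J,I)])
W=imaging.capture('wrist');W=cv2.resize(W[90:290,90:430],(396,252))
S=imaging.capture('scene')[150:290,180:400];S=cv2.resize(S,(396,252))
cv2.imwrite('pics/f.png',np.vstack([V,np.hstack([W,S])]))
E
```

```text
15.55 [ 563.46 -212.7   253.3 ] [-3.14 -0.    1.58] [-0.37  0.07  0.44]
```

View pics/f.png

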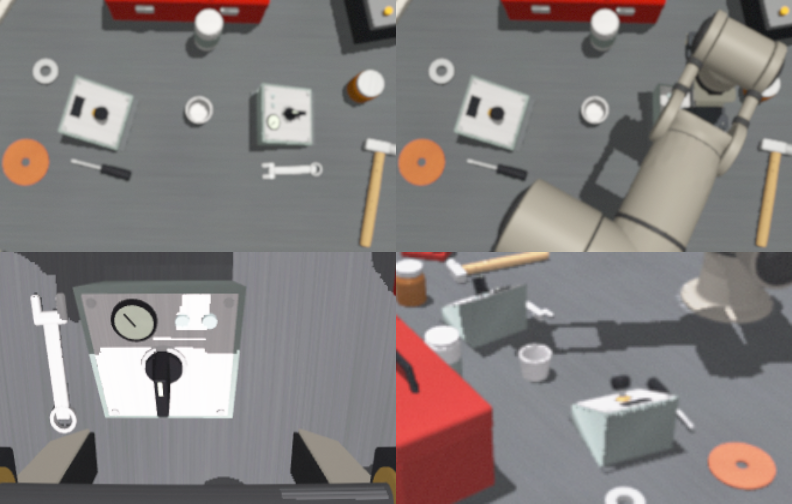

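```bash
python3 -c "
from plant import ticket;print(ticket.close_job())"
```

```text
the job is handed in; nothing more can be done
None
```

The primer was drawn and returned, then the wing switch was turned to its stop and let go. I handed the job in at about 15.7 s of the 61 s allowed; no verdict was given.

- **Primer:** I gripped the knob and pulled it 25 mm along its axis. The wrist picture showed the groove just level with the bezel, and the pull measured about 7 N, close to the 6 N expected. I held it for about a second, brought it back home and released it.
- **Switch:** I pushed the wing clockwise with the inner pad of one open finger. In the wrist picture it lined up with the computed 60° outline, and the push force rose to about 16 N, as it would at the stop. I held it there for more than a second, then backed off and lifted clear.
- **Last checks:** The wing points up the slope again, and the knob looks home against the starting picture. The bystanders I could see have not moved, and the tool is clear, with the force reading near zero.
- **What I could not confirm:** The arm hid the start box in the last top view, so the wrench was checked only in the wrist view, by eye. The jar was only partly visible at the end. The grip on the knob read 32.8 mm where 34 mm was expected, but the knob did not slip.

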